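# Flip down the sprung display ledge and set out the model tram

## Robot

A 6-joint arm with a two-finger parallel gripper is mounted at the origin on the work surface. World frame = base frame: x ahead of the robot, y to its left, z up, the work surface at z = 0. Lengths are in mm, angles in rad, forces in N, time in s.
With the tool pointing down it reaches from about 325 to 750 mm from the base axis. Payload 7.6 kg.
Tool frame: the origin (TCP) lies between the finger pads; the fingertips stand 14 mm ahead of it and the grasp point (between the pads) lies 5 mm behind it; z points along the fingers, y is the line along which they close (so a half turn about z gives the same grasp; the last joint's range is limited). The gripper opens to 85 mm and grips with 20 to 120 N. Pads are 22 mm wide; open, the fingers measure 114 mm over their backs; the gripper's body (76 mm by 85 mm) begins 54 mm behind the grasp point. The pads swing forward as they close: fully open they stand 13 mm farther back than shut.
Start: joints at [-1.409, 0.052, 1.401, -0, 1.689, -0.07], TCP at [120.632, -510.976, 206.523] pointing down, gripper open.
Joint ranges: [-2.9, 2.9], [-0.91, 2.17], [0.12, 2.37], [-1.06, 4.2], [0.26, 2.73], [-2.93, 2.93]. Speed limits (rad/s): [2.57, 2.57, 3.01, 3.14, 3.14, 3.14].

## Interface

Orientations are given as a rotation vector (axis times angle).
In Python, from station import env, kinematics, vision, regions_of, landmark_of, get_time, get_joints, get_dq, get_effort, get_eef_pos, get_orientation, get_ft_force, get_torque, get_grip_width, get_grip_force gives the robot as it stands. Calls block until the motion is done:
- env.move_to(position, orientation): joint-space move of the TCP to a pose.
- env.movel(position, rot=None, vel=150, threshold=None): straight line of the TCP; rot=None keeps the orientation; vel is the mean speed in mm/s. With threshold (N) it stops when the force on the tool has changed by that much, and returns True; else False.
- env.move_j(angles): joint-space move.
- env.move_gripper(opening, f_grip=None): finger opening in mm; f_grip is the grip in N (None keeps the last); returns when the fingers have stopped.
- env.hold(seconds).
- kinematics.ik(position, orientation): joint angles nearest the present ones, or None.
- vision.capture(name): name is "side" or "top"; returns a dict with "pixels" (480x640x3 uint8, red, green, blue), "fx", "fy", "cx", "cy" (pixels), "k1" (the pictures are not rectified: a ray, as slopes to the right and down, at radius r is drawn at 1 + k1 r^2 times it, then the intrinsics apply), "extrinsics" (4x4, takes a point from world to camera coordinates). Camera axes: x right, y down, z forward; pixel columns grow to the right and rows downward; lengths in mm; the calibration is good to about 2 mm. A picture is of the moment at which its call begins. There is no depth.
A pose or a line that the arm cannot do raises env.MotionError and nothing moves.
- env.close_job(): hands the job in; it is judged then, once.
Trained networks look in the newest picture that a camera, given by its name, has taken for a name from the list of things; names that differ only in an ending like _2 or _b are one class to them, and where a whole thing is asked for, a point or a joint stands for the part that bears it (a point fixed in the world has none). Each returns a list of dicts, best first, with "p" (0 to 1); they miss things now and then, are a little off and sometimes report something else, mostly with a low value. They report only what shows in the picture. A call takes as long as a camera call. They do not tell look-alikes from the thing itself.
- regions_of(camera, thing): "region" (480x640 bool, what is visible of it).
- landmark_of(camera, thing): "position" ([x, y, z] in mm, in world coordinates, good to about 4 mm: a listed point, or the origin of a listed thing).
Readings, each from a call of its own:
- get_time(): time.
- get_joints(): joint angles.
- get_dq(): joint speeds.
- get_effort(): joint torques, N m.
- get_eef_pos(): TCP position.
- get_orientation(): TCP orientation.
- get_ft_force(): force on the tool from outside, world axes, zero at the start.
- get_torque(): the same for the moment, N m.
- get_grip_width(): finger opening in mm.
- get_grip_force(): force on a finger pad.
Only numpy, scipy, OpenCV 4.12 (cv2) and the standard library are available. Lean on these libraries where they do the work, as an engineer would, in place of code of your own. Each camera call takes 0.05 s, during which the arm holds its last target. There are 200 camera calls.

## Task

Push the upright sprung ledge of the display stand over, away from the robot, until it snaps down flat on its stop, then press straight down on it with about 12 N for a second to prove that it holds, never loading it with more than 25 N. Then set the model tram gently on its wheels in the middle of the ledge, running along the ledge's long side, and let go. Leave the other goods alone.

Things in the scene. Friction and masses are not known exactly. Their poses are not given: they have to be found in the camera images.
- stand: Dark wooden display stand fixed to the counter: base board 200 (x) x 200 (y) x 12 mm, on its -x edge (robot side) an upright 70 mm thick. Origin: centre of the base's underside, on the counter. +x points away from the robot, turned up to 0.35 rad about z. The upright's height-adjustable head carries the ledge: its hinge line runs along y at x = -50 mm, at an unmeasured z from 89 to 101 mm.
- ledge (a joint): Ledge: plate 190 (along the hinge) x 117 x 8 mm, its middle 66 mm from the hinge line, its free edge 125 mm; pushed face 4 mm off the line, on top when down. Angle, rad: 0 upright (start), pi/2 flat, pointing along the stand's +x; stiff stop at each end. Side springs resist with 0.96 N m at 0, nothing near 0.7; then they drive it on. At 90 mm radius this takes 11 N, more if nearer or fast.
- tram: Model tram, loose, about 0.22 kg: 126 long (x), 38 wide (y), 62 mm high (z) plus a thin roof pole (to 78 mm). Origin: centre of its underside. Sides flat from 12 to 56 mm above the underside; wheel block beneath 100 x 30 x 12 mm. Starts on its wheels on the counter beside the stand, turned up to 0.8 rad. Ends alike.
- tin: Round souvenir tin, 84 mm across, 28 mm high, loose; origin at the centre of its underside. On the other side of the stand from the tram. Leave alone.
- tiles: Stack of square tiles, 90 x 90 x 54 mm, loose in one piece; origin at the centre of its underside. Beyond the stand, on the robot's right. Leave alone.
- bell: Small souvenir brass bell, 54 mm across, 80 mm high, loose; origin at the centre of its underside. Beyond the stand, on the robot's left. Leave alone.
Mind the look-alikes: they are no part of the job. Of the things that look like the tram, the larger one is meant.

How it is judged (in metres and radians):
On the way:
1. the ledge lies on its far stop and the fingers press on it with more than 7 N for half a second (value of joint ledge above 1.5 rad and contact force between the fingers and ledge above 7 N), for 0.5 s.
At the end, for the whole second after the job is handed in: The ledge lies flat on its far stop (over 1.5 rad); the tram stands on it at rest, upright within 0.1 rad, its centre within 20 mm of the ledge's middle both ways (x = 16 mm, y = 0 in the stand's frame), its length along the hinge line within 0.17 rad, released (value of joint ledge above 1.5 rad and x of tram in the frame of stand between -0.004 and 0.036 m and y of tram in the frame of stand between -0.02 and 0.02 m and angle between the x axis of tram and the y axis of stand, either way round below 0.17 rad and angle between tram's own z axis and vertical below 0.1 rad and contact force between tram and ledge above 0.5 N and linear speed of tram below 0.02 m/s); the robot touches nothing.
It fails at once if the ledge is loaded by the robot with more than 25 N (contact force between any of the fingers, the arm and ledge above 25 N).
It fails at once if the tram is banged down or pressed onto the ledge (over 30 N) (contact force between tram and ledge above 30 N).
It fails at once if the tram is tipped over (angle between tram's own z axis and vertical above 0.6 rad).
It fails at once if the tin, the tiles or the bell is moved by more than 20 mm (distance of any of tin, tiles, bell from where it was at the start of the episode above 0.02 m).
It also fails if it takes over 72 s, if anything falls off the work surface, if the arm or the gripper's body presses on something with over 40 N, if the wrist force passes 120 N, or if a joint passes its speed limit or range.

## Working session

There is one attempt and no reset: what is moved stays moved. The work goes in short steps, each a Python script; the robot and the scene stay as the last script left them, time stands still between calls to the robot, and variables do not carry over. Pictures are saved under pics/ and viewed, at most 10 in all, crops included, and the job is handed in when it is done.

```bash
ls; mkdir -p pics; cat > h.py <<'E'
import numpy as np, cv2
from station import *
from scipy.spatial.transform import Rotation as R
def proj(c,P):
    E=np.array(c["extrinsics"]);P=np.atleast_2d(P);q=P@E[:3,:3].T+E[:3,3]
    s=q[:,:2]/q[:,2:];r2=(s**2).sum(1,keepdims=True);s=s*(1+c["k1"]*r2)
    return s*[c["fx"],c["fy"]]+[c["cx"],c["cy"]]
def ray(c,uv):
    d=((np.atleast_2d(uv)-[c["cx"],c["cy"]])/[c["fx"],c["fy"]]).astype(float);s=d.copy()
    for _ in range(20): s=d/(1+c["k1"]*(s**2).sum(1,keepdims=True))
    E=np.array(c["extrinsics"]);Rm=E[:3,:3];o=-Rm.T@E[:3,3]
    return o,np.c_[s,np.ones(len(s))]@Rm
def atz(c,uv,z):
    o,d=ray(c,uv);return o+d*((z-o[2])/d[:,2:])
def save(c,n,crop=None,scale=1):
    p=c["pixels"][:,:,::-1]
    if crop: p=p[crop[1]:crop[3],crop[0]:crop[2]]
    cv2.imwrite("pics/"+n,cv2.resize(p,None,fx=scale,fy=scale,interpolation=cv2.INTER_CUBIC))
E
python3 - <<'E'
from h import *
im={}
for n in("top","side"):
    c=vision.capture(n);im[n]=c["pixels"][:,:,::-1]
    cv2.imwrite(f"pics/{n}0.png",im[n])
    print(n,np.round(-np.array(c["extrinsics"])[:3,:3].T@np.array(c["extrinsics"])[:3,3]),c["fx"],c["k1"])
    for t in("stand","ledge","tram","tin","tiles","bell"):
        try:
            print(t,[(np.round(d["position"]).tolist(),round(d["p"],2),proj(c,d["position"]).round()[0].tolist()) for d in landmark_of(n,t)])
        except Exception as e: print(t,e)
        r=regions_of(n,t)
        print('   reg',[(round(d["p"],2),int(d["region"].sum()),np.round(np.argwhere(d["region"]).mean(0)[::-1]).tolist()) for d in r])
print(get_time())
E
```

```text
pics
top [ 522.   61. 1162.] 523.533625337608 -0.13186790475171312
stand [([583.0, -26.0, -4.0], 0.7, [358.0, 266.0])]
   reg [(0.75, 1266, [213.0, 305.0]), (0.68, 8547, [358.0, 267.0])]
ledge it knows: bell, stand, tiles, tin, tram
   reg [(0.64, 485, [371.0, 286.0]), (0.57, 1993, [467.0, 213.0])]
tram [([494.0, 410.0, 1.0], 0.71, [162.0, 301.0]), ([489.0, 287.0, -1.0], 0.68, [217.0, 305.0])]
   reg [(0.84, 605, [159.0, 300.0]), (0.66, 1252, [213.0, 305.0])]
tin [([482.0, -352.0, -2.0], 0.61, [502.0, 313.0])]
   reg [(0.82, 1219, [505.0, 314.0])]
tiles [([696.0, -264.0, -2.0], 0.75, [464.0, 218.0])]
   reg [(0.58, 1920, [467.0, 213.0])]
bell [([726.0, 264.0, 1.0], 0.65, [231.0, 199.0]), ([489.0, 286.0, 2.0], 0.62, [217.0, 305.0])]
   reg [(0.82, 426, [231.0, 201.0])]
side [ 554.  860. 1021.] 549.6771724082043 0.0013340665934023748
stand [([585.0, -18.0, 5.0], 0.67, [318.0, 241.0])]
   reg [(0.95, 6880, [323.0, 231.0])]
ledge it knows: bell, stand, tiles, tin, tram
   reg [(0.79, 1067, [339.0, 193.0]), (0.42, 1331, [276.0, 167.0])]
tram [([499.0, 408.0, 2.0], 0.73, [358.0, 409.0]), ([493.0, 290.0, -2.0], 0.71, [360.0, 355.0])]
   reg [(0.98, 1765, [362.0, 346.0]), (0.85, 816, [359.0, 405.0])]
tin [([477.0, -354.0, 1.0], 0.94, [359.0, 153.0])]
   reg [(0.94, 614, [357.0, 149.0])]
tiles [([699.0, -263.0, 2.0], 0.9, [279.0, 174.0])]
   reg [(0.72, 1320, [276.0, 167.0])]
bell [([725.0, 263.0, -2.0], 0.81, [250.0, 342.0])]
   reg [(0.92, 566, [249.0, 339.0])]
1.2
```

View pics/top0.png

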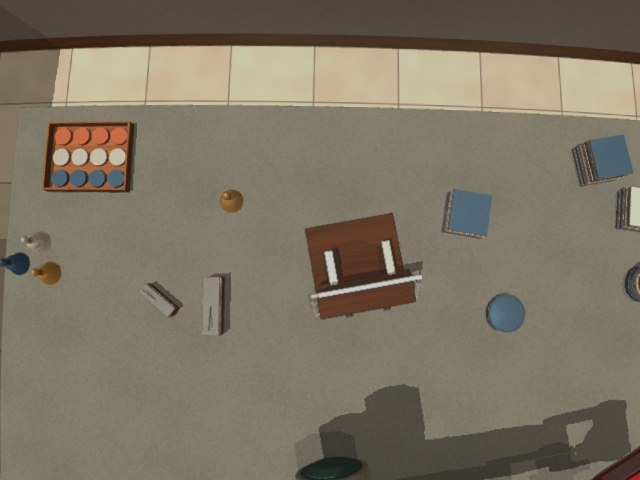

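View pics/side0.png

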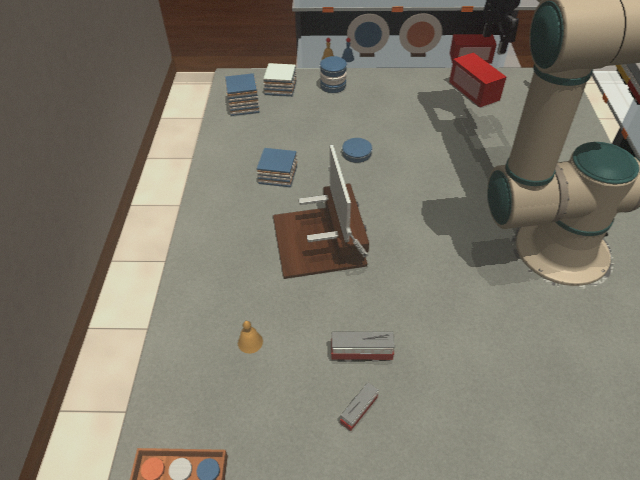

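```bash
python3 - <<'E'
from h import *
im=[]
for n,b in(("top",(120,250,270,350)),("side",(300,310,450,430))):
    im=cv2.imread(f"pics/{n}0.png")[b[1]:b[3],b[0]:b[2]]
    im=cv2.resize(im,(600,int(600*(b[3]-b[1])/(b[2]-b[0]))))
    globals()[n]=im
out=np.vstack([top,side]);out=cv2.resize(out,None,fx=.67,fy=.67);print(out.shape)
cv2.imwrite("pics/crop.png",out)
E
```

```text
(590, 402, 3)
```

The side and top views agree. The stand is at top (358,267) with the ledge upright, its white edge running from (312,297) to (421,278). Two things could be the tram: the larger at top (213,305) / side (362,346), and the smaller at top (159,300) / side (359,405). I choose the larger one.

View pics/crop.png

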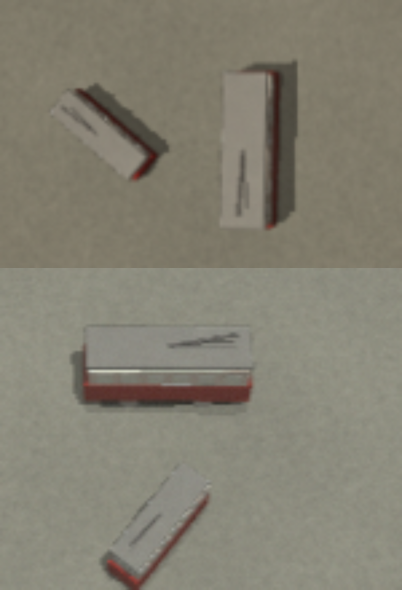

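```bash
cat > fit.py <<'E'
from h import *
from scipy.optimize import minimize
def box(dx,dy,z0,z1): return np.array([[a*dx/2,b*dy/2,z] for a in(-1,1) for b in(-1,1) for z in(z0,z1)])
def place(P,q): 
    c,s=np.cos(q[2]),np.sin(q[2]);return P@np.array([[c,s,0],[-s,c,0],[0,0,1]])+[q[0],q[1],q[3] if len(q)>3 else 0]
def soft(mask): return cv2.GaussianBlur(mask.astype(np.float32),(0,0),1.5)
def hullmask(pts):
    m=np.zeros((480,640),np.uint8);h=cv2.convexHull(pts.astype(np.float32))
    cv2.fillPoly(m,[np.round(h*16).astype(np.int32)],1,shift=4);return m
def fit(views,parts,q0,step=(6,6,.1)):
    """views: [(cam,region)]"""
    S=[(c,soft(r)) for c,r in views]
    def cost(q):
        t=0
        for c,r in S:
            m=np.zeros((480,640),np.uint8)
            for P in parts: m|=hullmask(proj(c,place(P,q)))
            t+=((soft(m)-r)**2).sum()
        return t
    q0=np.array(q0,float);sx=np.vstack([q0]+[q0+np.eye(len(q0))[i]*(list(step)+[6])[i] for i in range(len(q0))])
    r=minimize(cost,q0,method="Nelder-Mead",options=dict(initial_simplex=sx,xatol=.01,fatol=.01));return r.x,r.fun
TRAM=[box(126,38,12,62),box(100,30,0,12)]
E
python3 - <<'E'
from fit import *
V=[];L=[]
for n in("top","side"):
    c=vision.capture(n);r=regions_of(n,"tram")
    r=[d["region"] for d in r if np.linalg.norm(np.argwhere(d["region"]).mean(0)[::-1]-proj(c,[490,288,30])[0])<25]
    V+=[(c,r[0])]; print(n,len(r))
    if n=="top": top=c
    else: side=c
for y0 in(-.3,.1,.3): print("tram",fit(V,TRAM,[490,288,y0]))
for v in V: print("single",fit([v],TRAM,[490,288,0]))
# stand far edge of base at z=12
p=atz(top,[[305,228],[393,213]],12);print(p)
d=p[0]-p[1];yaw=np.arctan2(-d[0],d[1]);print("len",np.linalg.norm(d),"yaw",yaw)
mid=p.mean(0)-100*np.array([np.cos(yaw),np.sin(yaw),0]);print("stand",mid)
# predicted ledge edge for hinge heights
for hz in(89,95,101):
    P=place(np.array([[-54,y,hz+125] for y in(95,-95)]+[[-46,y,hz+125] for y in(95,-95)]+[[-100,y,0] for y in(100,-100)]),[*mid[:2],yaw])
    print(hz,proj(top,P).round().tolist(),proj(side,P).round().tolist())
E
```

```text
top 1
side 1
tram (array([4.90556915e+02, 2.88210290e+02, 2.19302300e-03]), np.float64(71.31041717529297))
tram (array([4.90888889e+02, 2.89555556e+02, 1.11111111e-02]), np.float64(76.9605712890625))
tram (array([4.90007528e+02, 2.89083038e+02, 1.48122266e-02]), np.float64(69.14765930175781))
single (array([4.88825874e+02, 2.88713735e+02, 9.08350480e-03]), np.float64(34.84014129638672))
single (array([4.91817644e+02, 2.89429784e+02, 1.80512689e-02]), np.float64(28.49024200439453))
[[ 663.02960659   94.28482423   12.        ]
 [ 700.78091901 -100.6032463    12.        ]]
len 198.51075946861346 yaw 0.1913379784333649
stand [583.73019609 -22.17647364  12.        ]
89 [[319.0, 298.0], [422.0, 279.0], [318.0, 293.0], [421.0, 275.0], [320.0, 318.0], [409.0, 302.0]] [[351.0, 204.0], [334.0, 145.0], [347.0, 204.0], [331.0, 146.0], [368.0, 267.0], [350.0, 207.0]]
95 [[319.0, 298.0], [422.0, 279.0], [318.0, 293.0], [422.0, 275.0], [320.0, 318.0], [409.0, 302.0]] [[351.0, 201.0], [334.0, 143.0], [348.0, 202.0], [331.0, 144.0], [368.0, 267.0], [350.0, 207.0]]
101 [[319.0, 298.0], [423.0, 279.0], [318.0, 293.0], [422.0, 275.0], [320.0, 318.0], [409.0, 302.0]] [[351.0, 199.0], [334.0, 141.0], [348.0, 200.0], [331.0, 142.0], [368.0, 267.0], [350.0, 207.0]]
```

The crop confirms it. The upper-right object in the top half is about twice as long as its neighbour, and its fit gives 126 mm at (490,289) with yaw 0.01. That is the real tram. Next I push the ledge.

```bash
cat >> h.py <<'E'
ST=np.array([584.,-22.]);YAW=0.191
def w(x,y,z):
    c,s=np.cos(YAW),np.sin(YAW);return [ST[0]+c*x-s*y,ST[1]+s*x+c*y,z]
def down(ang):
    "tool down, tool y along world direction ang (mod pi), joint 6 nearest centre"
    best=[]
    for a in(ang,ang+np.pi):
        y=np.array([np.cos(a),np.sin(a),0]);z=np.array([0,0,-1.]);best.append(R.from_matrix(np.c_[np.cross(y,z),y,z]).as_rotvec())
    return best
def best(pos,ang):
    c=[(abs(q[5]),tuple(o)) for o in down(ang) for q in [kinematics.ik(pos,o)] if q is not None]
    return list(min(c)[1])
E
python3 - <<'E'
from h import *
env.move_gripper(0,40)
hz=95
p=w(-54-11-25,0,330);o=best(p,YAW+np.pi/2)
env.move_to(p,o)
p[2]=hz+90+14;env.movel(p,vel=150)
f0=np.array(get_ft_force());print("pre",f0.round(1),get_time())
hit=env.movel(w(-54-11+10,0,hz+104),vel=25,threshold=4)
e=np.array(get_eef_pos())[:2]-ST;print("contact",hit,e@[np.cos(YAW),np.sin(YAW)]+11,np.round(get_ft_force(),1))
for th in np.arange(.1,1.0,.1):
    c,s=np.cos(th),np.sin(th)
    hit=env.movel(w(-50+90*s-4*c-11,0,hz+90*c+4*s+14),vel=40,threshold=14)
    f=np.array(get_ft_force())-f0;print(round(th,1),hit,f.round(1))
    if np.linalg.norm(f)>21: break
print(get_time())
c=vision.capture("side");save(c,"push.png",(220,80,460,300),2)
E
```

```text
pre [-0.8 -0.1  0.5] 5.3917
contact False -44.072214580765085 [ 0.2 -0.7  0.4]
0.1 False [ 1.3 -0.1 -0.3]
0.2 False [ 1.2 -0.7 -0.6]
0.3 False [ 0.7 -0.1 -0. ]
0.4 False [ 0.3  0.  -0.5]
0.5 False [ 0.9 -1.1 -0.6]
0.6 False [ 0.5 -0.3 -0.6]
0.7 False [ 1.2  0.4 -0.7]
0.8 False [1.  0.4 0. ]
0.9 False [ 0.6 -0.4 -0.4]
10.1917
```

View pics/push.png

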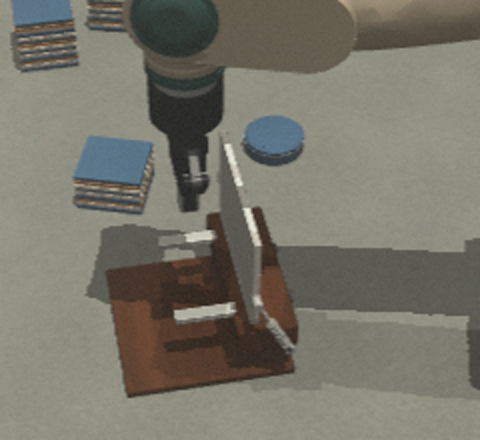

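The ledge is still upright and the gripper is left of it in the crop at (187,205), and no force was felt. I'll check where the TCP really is.

```bash
python3 - <<'E'
from h import *
p=np.array(get_eef_pos());print(p,w(-50+90*np.sin(.9)-4*np.cos(.9)-11,0,95+90*np.cos(.9)+18),R.from_rotvec(get_orientation()).as_matrix().round(2),get_ft_force())
c=vision.capture("side");t=vision.capture("top")
print(proj(c,p),proj(t,p), proj(c,[w(-54,95,220),w(-54,-95,220),w(-54,95,103),w(-54,-95,103)]))
print(c["extrinsics"])
save(t,"t1.png",(250,150,490,350),2)
E
```

```text
[590.86012501 -20.64754936 167.91569663] [np.float64(590.8854501111132), np.float64(-20.668649855599554), np.float64(168.9448971443598)] [[ 0.98  0.19 -0.  ]
 [ 0.19 -0.98  0.  ]
 [-0.   -0.   -1.  ]] [ 0.36320986 -0.04584955 -0.22080253]
[[314.73979906 191.8299554 ]] [[362.34737785 256.89193601]] [[351.24025506 201.50926822]
 [333.88039688 143.33449629]
 [349.52630916 238.94717077]
 [333.46081602 181.09870014]]
[[-9.99528980e-01 -2.54367309e-02 -1.71694892e-02  5.92651245e+02]
 [-7.68448470e-03  7.49088673e-01 -6.62425172e-01  3.61467240e+01]
 [ 2.97114008e-02 -6.61981218e-01 -7.48931305e-01  1.31761642e+03]
 [ 0.00000000e+00  0.00000000e+00  0.00000000e+00  1.00000000e+00]]
```

View pics/t1.png

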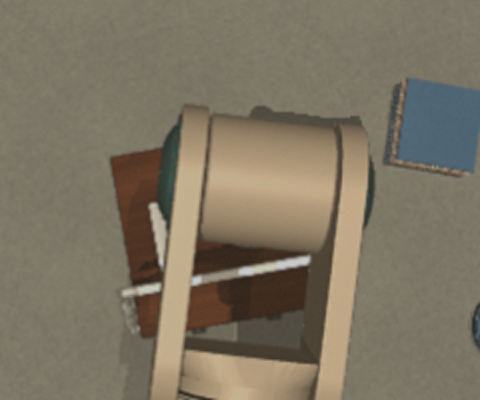

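```bash
python3 - <<'E'
from h import *
def sx():
    e=np.array(get_eef_pos());return round(float((e[:2]-ST)@[np.cos(YAW),np.sin(YAW)]),1),round(float(e[2]),1)
print("width",get_grip_width(),"gripF",get_grip_force())
f0=np.array(get_ft_force())
for n in("side","top"):
    c=vision.capture(n)
    print(n,[(round(d["p"],2),int(d["region"].sum()),np.argwhere(d["region"]).min(0)[::-1].tolist(),np.argwhere(d["region"]).max(0)[::-1].tolist()) for d in regions_of(n,"ledge")])
print(env.movel(w(-20,0,168),vel=60,threshold=3),sx())
print(env.movel(w(-48,0,168),vel=12,threshold=3),sx(),(np.array(get_ft_force())-f0).round(1),get_time())
c=vision.capture("side");save(c,"s2.png",(260,100,420,280),3)
E
```

```text
width 0.2656469015407212 gripF 0.0
side [(0.9, 1048, [329, 146], [350, 241])]
top [(0.8, 320, [320, 279], [401, 297])]
False (-19.9, 168.2)
True (-34.4, 167.8) [3.1 0.5 1.8] 12.4333
```

View pics/s2.png

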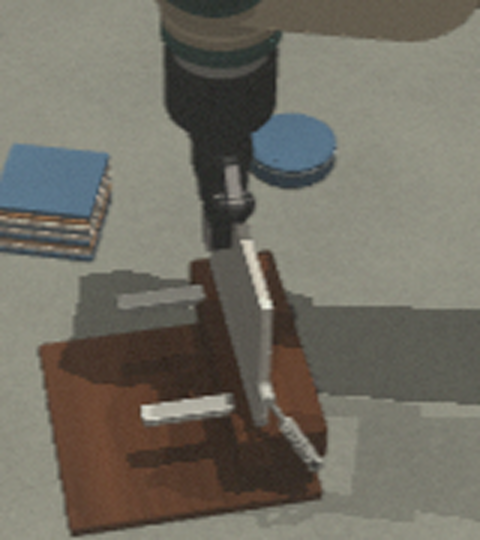

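The finger really is on the far (+x) side, and it touches the ledge's front face where the stand pose predicts. The crop shows the tip at (215,250) and the ledge upright. I'll go back over and retry with fuller logging, checking in pictures where finger and ledge are at each stage.

```bash
cat >> h.py <<'E'
def sx():
    e=np.array(get_eef_pos());c,s=np.cos(YAW),np.sin(YAW);d=e[:2]-ST
    return [round(float(v),1) for v in (d@[c,s],d@[-s,c],e[2])]
def reg(n="side"):
    vision.capture(n);return [(round(d["p"],2),int(d["region"].sum()),np.argwhere(d["region"]).min(0)[::-1].tolist(),np.argwhere(d["region"]).max(0)[::-1].tolist()) for d in regions_of(n,"ledge")[:1]]
E
python3 - <<'E'
from h import *
env.movel(w(0,0,168),vel=100);env.movel(w(0,0,320),vel=200);print(sx(),get_time(),reg())
env.movel(w(-100,0,320),vel=200);env.movel(w(-100,0,199),vel=150)
f0=np.array(get_ft_force());print(sx(),f0.round(1),get_time(),reg())
for x in(-80,-72,-66,-62):
    h=env.movel(w(x,0,199),vel=20,threshold=4);f=np.array(get_ft_force());print(x,h,sx(),(f-f0).round(1))
    if h: break
print(get_time(),reg())
c=vision.capture("side");save(c,"s3.png",(260,80,460,260),3)
E
```

```text
[-0.4, 0.0, 318.6] 13.8917 [(0.73, 1087, [329, 144], [350, 241])]
[-99.4, -0.1, 200.0] [-1.  -0.1  1. ] 15.6 [(0.73, 956, [329, 150], [349, 240])]
-80 False [-80.1, -0.0, 199.0] [ 2.   0.8 -1.3]
-72 False [-72.0, 0.0, 198.9] [ 1.4  0.3 -0.9]
-66 False [-65.9, 0.0, 198.9] [ 1.2 -0.5 -0.9]
-62 False [-61.9, 0.0, 198.9] [ 1.7  0.7 -0.8]
18.2 [(0.63, 1086, [328, 146], [350, 240])]
```

View pics/s3.png

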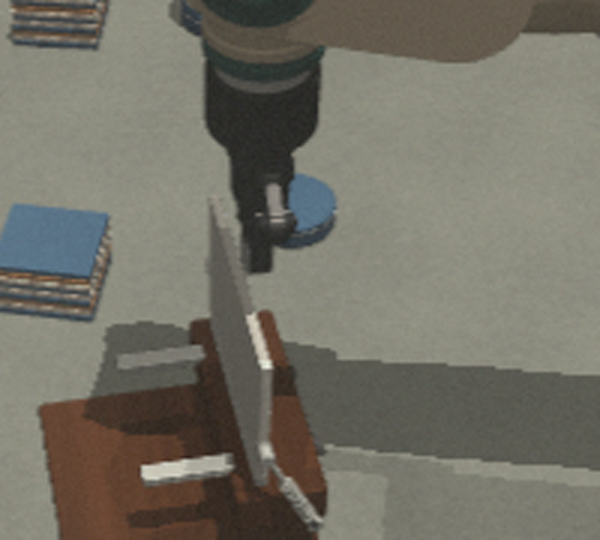

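The finger is now on the robot side, with its tip at crop (260,265) and the ledge upright just to its left. No contact yet. I'll continue in small logged steps.

```bash
python3 - <<'E'
from h import *
f0=np.array(get_ft_force());print(f0.round(1))
for x in range(-60,-40,2):
    h=env.movel(w(x,0,199),vel=20,threshold=15);f=np.array(get_ft_force());print(x,h,sx(),(f-f0).round(1),np.round(get_torque(),2))
    if h or np.linalg.norm(f-f0)>8: break
print(get_time(),reg())
E
```

```text
[-0.5  0.4 -0. ]
-60 False [-59.9, 0.0, 199.0] [ 0.9 -0.7 -0.3] [ 0.01 -0.01 -0.09]
-58 False [-57.9, 0.0, 199.0] [ 0.1 -0.7 -0.2] [-0.07 -0.03 -0.03]
-56 False [-55.9, 0.0, 199.0] [ 0.4  0.3 -0.2] [-0.01  0.   -0.04]
-54 False [-53.9, 0.0, 199.0] [-0.  -0.8 -0.1] [-0.01  0.01 -0.03]
-52 False [-51.9, 0.0, 199.0] [ 0.8 -0.6 -0.9] [0.03 0.01 0.01]
-50 False [-49.9, 0.0, 198.9] [ 0.7 -0.1 -0.4] [0.   0.03 0.02]
-48 False [-47.9, -0.0, 199.0] [-0.1 -0.5 -0.4] [ 0.01  0.04 -0.05]
-46 False [-45.9, -0.0, 199.0] [ 0.6 -0.6 -0.3] [-0.05  0.03 -0.01]
-44 False [-43.9, 0.0, 198.9] [ 1.4 -1.2 -0.2] [-0.01 -0.05 -0.  ]
-42 False [-41.9, -0.0, 199.0] [ 0.9 -0.4  0.4] [ 0.07 -0.    0.02]
20.85 [(0.63, 826, [329, 169], [349, 241])]
```

```bash
python3 - <<'E'
from h import *
c=vision.capture("side")
for z in range(140,260,10): print(z,proj(c,w(-62,0,z)).round(1)[0],proj(c,[590.9,-20.6,z]).round(1)[0])
# diff images: finger pixels between s3 (-62) and now
E
```

```text
140 [344.9 196.8] [314.9 200.7]
150 [345.  193.7] [314.9 197.6]
160 [345.1 190.5] [314.8 194.4]
170 [345.2 187.2] [314.7 191.2]
180 [345.3 183.9] [314.6 187.9]
190 [345.4 180.6] [314.5 184.6]
200 [345.5 177.3] [314.5 181.2]
210 [345.6 173.9] [314.4 177.9]
220 [345.7 170.4] [314.3 174.4]
230 [345.8 167. ] [314.2 170.9]
240 [346.  163.4] [314.1 167.4]
250 [346.1 159.9] [314.  163.9]
```

The tip shows about 35 mm higher than the nominal TCP − 14 mm in two pictures (rows 185 and 171), so it passed over the ledge's top edge. I'll settle that by touching the counter beside the robot.

```bash
python3 - <<'E'
from h import *
env.movel(w(-42,0,250),vel=150)
env.move_to([440,130,120],get_orientation())
env.movel([440,130,30],vel=120,threshold=8)
print(sx())
h=env.movel([440,130,-45],vel=20,threshold=5)
print(h,np.round(get_eef_pos(),2),np.round(get_ft_force(),1),get_time())
c=vision.capture("side")
p=np.array(get_eef_pos());print(proj(c,p))
env.movel([440,130,100],vel=150);print(get_time())
E
```

```text
[-111.8, 176.5, 30.8]
True [440.   130.   -24.75] [-0.7 -1.   4.9] 25.7583
[[380.13072967 298.33112321]]
26.7917
```

The closed tip is really 24.7 mm above the reported TCP, about 39 mm off nominal. I'll correct for that and push.

```bash
cat >> h.py <<'E'
TIP=24.7   # true closed tip z = reported TCP z + TIP
E
python3 - <<'E'
from h import *
hz=95
env.move_to(w(-85,0,hz+90-TIP),best(w(-85,0,hz+90-TIP),YAW+np.pi/2))
f0=np.array(get_ft_force())
h=env.movel(w(-50,0,hz+90-TIP),vel=30,threshold=5);print("contact",h,sx(),get_time())
if h:
  for th in (.15,.3,.45,.6,.75,.9):
    c,s=np.cos(th),np.sin(th)
    h=env.movel(w(-50+90*s-4*c-11,0,hz+90*c+4*s-TIP),vel=45,threshold=18)
    f=np.array(get_ft_force())-f0;print(round(th,2),h,sx(),f.round(1))
    if h: break
print(get_time(),reg())
c=vision.capture("side");save(c,"s4.png",(220,80,460,300),2)
E
```

```text
contact True [-64.6, 0.1, 160.1] 28.3167
0.15 False [-52.5, 0.1, 159.7] [-8.5 -0.9  3.7]
0.3 False [-38.7, 0.2, 157.5] [-5.8  1.1  4.1]
0.45 False [-25.4, 0.2, 153.3] [-3.6  1.4  5.2]
0.6 False [-13.5, -0.1, 146.5] [-1.1  0.3  1.3]
0.75 False [-2.5, -0.0, 138.3] [-0.7 -0.   0.5]
0.9 False [7.0, 0.1, 129.0] [0.3 0.6 0.2]
31.0 [(0.66, 3294, [281, 185], [347, 251])]
```

View pics/s4.png

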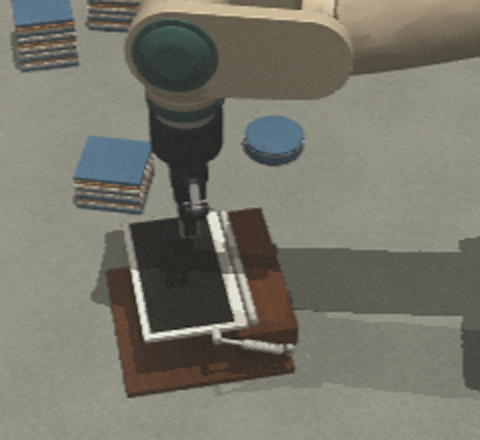

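The ledge is flat in the picture (dark plate at crop (185,280)). Next, the press test.

```bash
python3 - <<'E'
from h import *
env.movel(w(16,0,92),vel=120,threshold=6)
f0=np.array(get_ft_force())
h=env.movel(w(16,0,60),vel=12,threshold=4)
z=get_eef_pos()[2];print(h,sx(),(np.array(get_ft_force())-f0).round(1),get_time())
def fz(): return np.mean([get_ft_force()[2] for _ in range(4)])-f0[2]
zc=z
for i in range(25):
    F=fz()
    if F>10.7: break
    zc-=0.2 if F<8 else 0.1
    env.movel(w(16,0,zc),vel=10)
print("F",F,"n",i,zc,sx(),get_time())
for _ in range(3): env.hold(.37);print(round(fz(),1))
env.movel(w(16,0,190),vel=150);print(get_time())
E
```

```text
True [16.0, -0.0, 71.2] [-1.1  0.4  4.4] 33.275
F 11.264850583881534 n 10 69.48271819948783 [16.2, -0.1, 71.1] 35.775
11.3
10.7
11.0
37.825
```

Pressed at about 11 N for 1.1 s. Now the tram.

```bash
python3 - <<'E'
from h import *
p=[490.3,289,110];o=best(p,.011+np.pi/2)
env.move_to(p,o);env.move_gripper(85,30);print(get_time())
h=env.movel([490.3,289,-6],vel=110,threshold=10);print(h,np.round(get_eef_pos(),1))
if not h:
    env.move_gripper(0,30);print("width",get_grip_width(),get_grip_force(),get_time())
    env.movel([490.3,289,40],vel=80);print("lifted width",get_grip_width(),np.round(get_ft_force(),1),get_time())
    c=vision.capture("side");save(c,"s5.png",(260,220,480,430),2.5)
E
```

```text
40.6667
False [490.9 289.3  -5.1]
width 38.05950957717936 31.311856135725975 42.3667
lifted width 37.75847303705454 [ 0.2 -0.4 -2.5] 43.0917
```

View pics/s5.png

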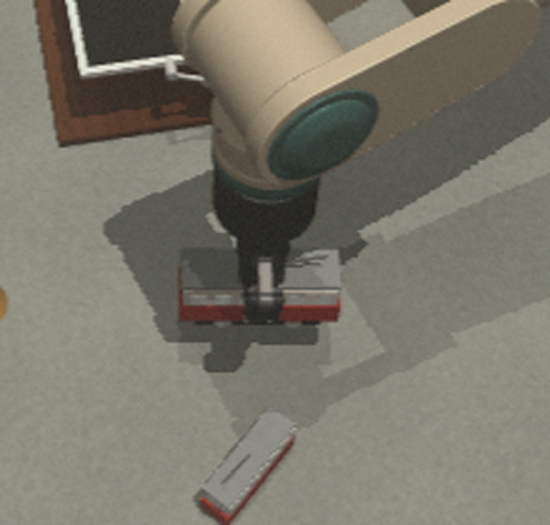

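The tram is gripped level near its middle: crop (180–340, 290), gripper at 263. Now I place it.

```bash
python3 - <<'E'
from h import *
env.movel([490.3,289,170],vel=150)
o=best(w(16,0,170),YAW)
env.move_to(w(16,0,170),o);print(sx(),get_grip_width(),get_time())
env.movel(w(16,0,99),vel=80,threshold=8)
env.hold(.2);h=env.movel(w(16,0,84),vel=10,threshold=2);print(h,sx(),np.round(get_ft_force(),1),get_time())
if h:
    env.move_gripper(64);print(get_grip_width(),sx(),get_time())
    env.movel(w(16,0,190),vel=90)
    env.move_to([440,150,230],get_orientation())
    V=[]
    from fit import fit,TRAM
    for n in("top","side"):
        c=vision.capture(n);r=[d["region"] for d in regions_of(n,"tram") if np.linalg.norm(np.argwhere(d["region"]).mean(0)[::-1]-proj(c,w(16,0,125))[0])<25]
        print(n,len(r));V+=[(c,r[0])] if r else []
        if n=="side": save(c,"s6.png",(220,80,460,300),2)
    if V:
        q,f=fit([v for v in V],[P+[0,0,96] for P in TRAM],[*w(16,0,0)[:2],YAW+np.pi/2]);d=q[:2]-ST;c,s=np.cos(YAW),np.sin(YAW)
        print("tram in stand",d@[c,s],d@[-s,c],q[2]-YAW-np.pi/2,f)
    print(get_time())
E
```

```text
[16.1, 1.1, 169.7] 37.5171479501067 45.4
True [16.0, 0.0, 90.2] [-0.   0.1  5.2] 47.55
63.64394772291924 [14.8, 0.4, 88.1] 47.925
top 1
side 1
tram in stand 15.763756781974404 2.930644149500014 -0.006451943479938604 58.16451644897461
50.3333
```

View pics/s6.png

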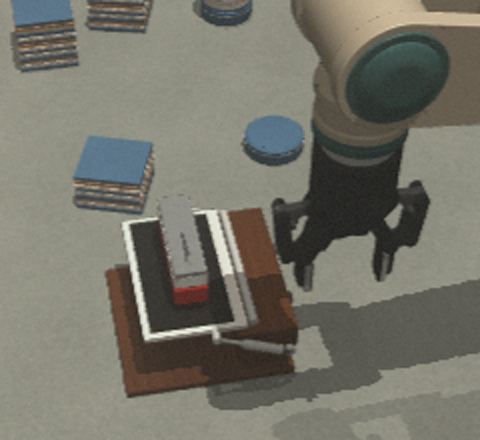

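The tram stands upright in the middle of the flat ledge, at crop (184,250), and the robot is clear. I'm handing it in.

```bash
python3 -c "
from station import *
print(env.close_job())"
```

```text
the job is handed in; nothing more can be done
None
```

The job is handed in at about 50 s (verdict not reported): the ledge snapped flat and held about 11 N for a second, and the tram stands released about 3 mm from the middle of the ledge, aligned within 0.01 rad; my first push passed over the ledge because the fingertips sit about 39 mm higher than specified.

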